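# Turn the bathroom carousel until the yellow tumbler faces front

### The arm

A 6-joint arm with a two-finger parallel gripper is mounted at the origin on the work surface. World frame = base frame: x ahead of the robot, y to its left, z up, the work surface at z = 0. Lengths are in m, angles in rad, forces in N, time in s.
With the tool pointing down it reaches from about 0.35 to 0.875 m from the base axis. Payload 4.2 kg.
Tool frame: the origin (TCP) lies on the centre line of the jaws, within the pads' length; the fingertips stand 11 mm ahead of it and the grasp point (between the pads) lies 8 mm behind it; y points along the fingers, z is the direction in which the jaws open and shut, and the axes are right-handed (so a half turn about y gives the same grasp; the last joint's range is limited). The gripper opens to 85 mm and grips with 20 to 120 N. Pads are 22 mm wide; open, the fingers measure 114 mm over their backs; the gripper's body (76 mm by 85 mm) begins 54 mm behind the grasp point. The pads swing forward as they close: fully open they stand 13 mm farther back than shut.
Start: joints at [-0.983, 0.385, 0.008, 0, -1.194, -0.259], TCP at [0.202, -0.591, 0.242] pointing down, gripper open.
Joint ranges: [-3.14, 3.14], [-1.21, 2.06], [-1.07, 1.41], [-3.16, 2.05], [-2.99, -0.16], [-3.1, 3.1]. Speed limits (rad/s): [2.79, 2.79, 3.14, 3.14, 3.14, 3.14].

### API

Orientations are given as [roll, pitch, yaw] about the fixed x, y, z axes, in that order (R = Rz(yaw) Ry(pitch) Rx(roll)).
In Python, from plant import sensors, viewer, ticket gives the robot as it stands. The module is installed in compiled form; this text tells all that it offers.
- The arm moves only by the tool apply_moves, never from a script. Its argument "plan" is text: rows parted by semicolons, each of 7 numbers parted by spaces: the shift along the world's x, y, z in m, then the turn, a rotation vector about the world's x, y, z in rad, then the opening, from -1 (shut) to 1 (fully open). A call has 1 to 5 rows; each row is the pose to reach, as a shift and turn from the pose commanded when the call began; what a row does not reach only later rows make up. A row lasts 1/10 s, in which the tool goes at most 50 mm and 8.59 degrees, less where a joint would pass 70% of its speed; a pose out of reach is approached as far as the arm can. A call with a gripper value outside its range is refused whole. The fingers move at their own pace and stop on an object; the grip force is fixed at half the most. Time passes only in rows, so rows that repeat a pose let the fingers close. It gives the time, the measured TCP pose, the force and the opening at its end, in the units of the state.
- sensors.observe(): the state, without advancing time (a new reading comes with each control period).
- viewer.capture(name): name is "scene" or "top" or "wrist"; returns (picture, depth): 480x640x3 uint8, red, green, blue; 480x640 float32, m along the optical axis (not along the pixel's ray), 0 where there is no reading.
- viewer.calibration(name): a dict with "camera_matrix" (3x3 intrinsics, pixels), "k1" (the pictures are not rectified: a ray, as slopes to the right and down, at radius r is drawn at 1 + k1 r^2 times it, then the intrinsics apply), "xyz" and "rotation" of the camera in the world. Camera axes: x right, y down, z forward; pixel columns grow to the right and rows downward; lengths in m; the calibration is good to about 2 mm. A picture is of the moment at which its call begins: read the wrist's pose just before it. calibration takes no time and is no camera call; for the wrist camera it gives the pose at the moment of the call.
- ticket.finish_job(): hands the job in, once; it reports no verdict.
The state is a dict: "clock": time; "joint_positions": joint angles; "qd": joint speeds; "effort": joint torques, N m; "ee_pos": TCP position; "ee_rot": TCP orientation; "ft_force": force on the tool from outside, world axes, zero at the start; "ft_torque": the same for the moment, N m; "opening": finger opening in m.
Only numpy, scipy, OpenCV 4.12 (cv2) and the standard library are available. Lean on these libraries where they do the work, as an engineer would, in place of code of your own. Each camera call takes 0.05 s, during which the arm holds its last target.

### The job

Spin the round wooden carousel by pushing the finger tabs on its rim until the yellow tumbler stands at the front, centred in line with the red front mark on the carousel's stand, and leave it at rest there. Do not touch or lift anything that stands on the carousel: it must all ride round upright in its place. Leave everything else on the marble shelf where it is.

Things in the scene. Friction and masses are not known exactly. Their poses are not given: they have to be found in the camera images.
- stand: fixed white stand under the carousel; origin on the marble under the turning axis, z up. Its -x axis runs along a flat white strip (5 high) to the front mark, a red arrow 6 high on the marble, 170 to 225 from the axis, roughly towards the robot. The tumbler is wanted on this -x side, on the line y = 0 of this frame
- carousel (a joint): turning angle of the carousel on its stand, rad, growing anticlockwise seen from above, free past full turns either way; slightly stiff (0.09 N m, about 0.6 N at the tabs), stops soon after it is left. The six finger tabs lie at directions q + k * 60 degrees from the stand's +x axis (q: this value)
- tray_top (a point): centre of the carousel's top, on its axis: a light wooden disc of radius 130, underside 18 and top (black rubber mat) 34 above the marble, with a low lip (40 above the marble) along its edge. Turns with the carousel
- tab0 (a point): middle of one of the six equal darker wooden finger tabs that stick out level from the rim every 60 degrees: each 16 wide, from 130 to 170 from the axis, from 18 to 36 above the marble. Between the tabs, outside the rim, fingers can reach down freely
- tumbler: yellow plastic tumbler, open at the top, 68 across the rim, 85 high, standing loose on the carousel about 66 from the axis; origin at the centre of its underside, z up. It only rides on the carousel: never touch it
- jar: empty glass jar, 64 across, 75 high, standing loose on the carousel; origin at the centre of its underside; never touch it
- pot: blue ceramic pot, 62 across, 60 high, standing loose on the carousel; origin at the centre of its underside; never touch it
- brush0: toothbrush with a blue handle lying on the shelf, about 180 long, 12 wide, 18 high; bystander, leave it; origin on the shelf under its middle
- brush1: toothbrush with a green handle lying on the shelf, about 180 long, 12 wide, 18 high; bystander, leave it; origin on the shelf under its middle
- brush2: toothbrush with an orange handle lying on the shelf, about 180 long, 12 wide, 18 high; bystander, leave it; origin on the shelf under its middle
- cleaner: U-shaped steel tongue cleaner lying on the shelf, 135 by 50, 6 high; bystander; origin on the shelf at its middle
- rinse: green glass mouth-rinse bottle, 60 across, 160 high, standing on the shelf; bystander; origin at the centre of its underside
- soapdish: white soap dish with a terracotta bar of soap, 120 by 85, 36 high; bystander; origin at the centre of its underside
Things that resemble listed ones, but are neither listed nor needed, are in the scene too. Leave any pink look-alike of the jar alone.

How it is judged:
By the outcome, as a careful person would: the job done as asked, in the order asked, and still so for the second after the job is handed in, with the robot touching nothing.
It also fails if it takes over 69 s, if anything falls off the work surface, if the arm or the gripper's body presses on something with over 40 N, if the wrist force passes 120 N, or if a joint passes its speed limit or range.

## Working session

There is one attempt and no reset: what is moved stays moved. The work goes in short steps, Python scripts to look and compute and a tool call to move; the robot and the scene stay as the last step left them, time stands still between calls to the robot, and variables do not carry over. Pictures are saved under pics/ and viewed, and the job is handed in when it is done.

Besides the shell and the picture viewer there is one more tool, called after "Call:" by a JSON object that holds its "api" and its "payload", one argument or row to a line. apply_moves: Moves the arm, as the interface text tells. Its arguments: {"type":"object","properties":{"plan":{"type":"string"}},"required":["plan"]}

```bash
mkdir -p pics; cat > h.py <<'E'
import numpy as np, cv2
from plant import sensors, viewer, ticket
def cap(name,fn):
    c=viewer.calibration(name); p,d=viewer.capture(name)
    cv2.imwrite('pics/'+fn+'.png',p[:,:,::-1]); np.savez('pics/'+fn+'.npz',p=p,d=d,K=c['camera_matrix'],k1=c['k1'],t=c['xyz'],R=c['rotation'])
    return p,d,c
def rays(uv,c):
    K=np.array(c['camera_matrix']);uv=np.atleast_2d(uv).astype(float)
    x=cv2.undistortPoints(uv.reshape(-1,1,2),K,np.array([float(c['k1']),0,0,0])).reshape(-1,2)
    return np.c_[x,np.ones(len(x))]@np.array(c['rotation']).T
def plane(uv,c,z):
    r=rays(uv,c);t=np.array(c['xyz']);return t+r*((z-t[2])/r[:,2])[:,None]
def proj(P,c):
    q=(np.atleast_2d(P)-np.array(c['xyz']))@np.array(c['rotation']);x=q[:,:2]/q[:,2:]
    x=x*(1+float(c['k1'])*(x**2).sum(1))[:,None];K=np.array(c['camera_matrix'])
    return x@K[:2,:2].T+K[:2,2]
E
python3 - <<'E'
from h import *
for n in('scene','top'):
    p,d,c=cap(n,n+'0');print(n,c)
s=sensors.observe();print(s)
E
```

```text
scene {'camera_matrix': array([[618.81518027,   0.        , 325.90305416],
       [  0.        , 618.81518027, 237.82960772],
       [  0.        ,   0.        ,   1.        ]]), 'k1': -0.07018919561303176, 'xyz': array([1.12882421, 0.78726328, 1.20186529]), 'rotation': array([-2.44527313,  0.00859118,  2.49799854])}
top {'camera_matrix': array([[611.05419742,   0.        , 328.60938128],
       [  0.        , 611.05419742, 241.71490847],
       [  0.        ,   0.        ,   1.        ]]), 'k1': -0.09053792325146626, 'xyz': array([0.45767932, 0.03918167, 1.5152173 ]), 'rotation': array([-3.06905079, -0.01240188, -1.59057848])}
{'clock': 0.1, 'joint_positions': array([-9.83373857e-01,  3.85481738e-01,  6.74895736e-03, -4.26753054e-04,
       -1.19397453e+00, -2.58606481e-01]), 'qd': array([-0.00105615, -0.00100637,  0.00138926,  0.00139877, -0.00067085,
       -0.00069094]), 'effort': array([-5.75399317e-04, -3.93319166e+01,  1.88929528e+01,  4.19801071e+00,
       -2.57580992e-03,  5.18830461e-06]), 'ee_pos': array([ 0.20168552, -0.59103808,  0.24132561]), 'ee_rot': array([-1.56884745e+00,  1.05385826e-04,  3.28658682e-01]), 'ft_force': array([-0.91192333, -0.19080204, -0.03186714]), 'ft_torque': array([ 0.01230524,  0.00109444, -0.03836968]), 'opening': 0.08561762594160968}
```

```bash
cat >> h.py <<'E'
from scipy.spatial.transform import Rotation as Ro
_cal=viewer.calibration
def fix(c):
    c=dict(c);r=np.array(c['rotation'])
    if r.shape==(3,): c['rotation']=Ro.from_euler('xyz',r).as_matrix()
    return c
def load(fn):
    z=np.load('pics/'+fn+'.npz');return z['p'],z['d'],fix(dict(camera_matrix=z['K'],k1=z['k1'],xyz=z['t'],rotation=z['R']))
E
```

```text
(no output)
```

View pics/top0.png

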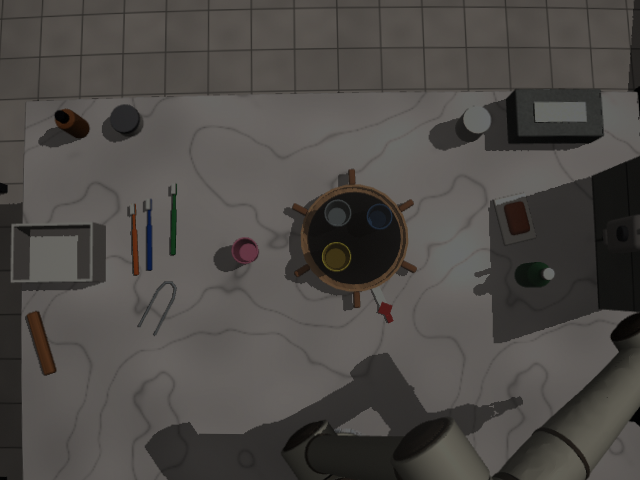

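View pics/scene0.png

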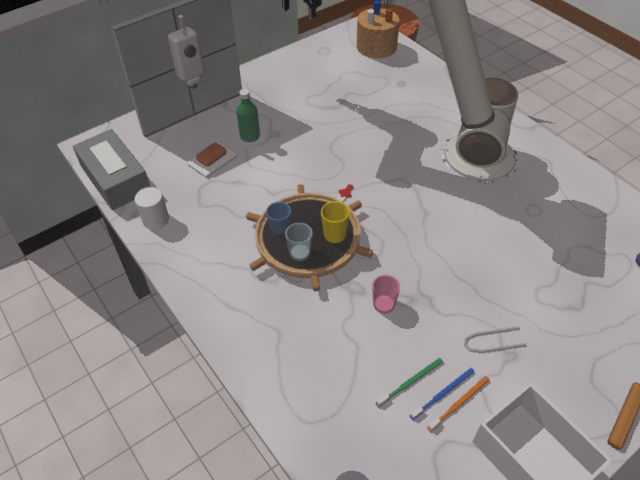

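```bash
cat > m.py <<'E'
from h import *
import sys
def near(p,m,fn):
    pass
def mask(p,what):
    hsv=cv2.cvtColor(p,cv2.COLOR_RGB2HSV).astype(int);h,s,v=hsv[...,0],hsv[...,1],hsv[...,2]
    if what=='red': return ((h<6)|(h>174))&(s>150)&(v>80)
    if what=='yel': return (h>20)&(h<34)&(s>120)&(v>50)
    if what=='wood': return (h>4)&(h<20)&(s>70)&(v>50)
def pts(m): 
    y,x=np.nonzero(m);return np.c_[x,y]
if __name__=='__main__':
  for fn in sys.argv[1:]:
    p,d,c=load(fn)
    n,lab,st,ce=cv2.connectedComponentsWithStats(mask(p,'red').astype(np.uint8))
    for i in range(1,n):
        if st[i,4]>30: print(fn,'red',st[i],plane(ce[i],c,.006))
    n,lab,st,ce=cv2.connectedComponentsWithStats(mask(p,'wood').astype(np.uint8))
    for i in range(1,n):
        if st[i,4]>60: print(fn,'wood',st[i],ce[i])
    n,lab,st,ce=cv2.connectedComponentsWithStats(mask(p,'yel').astype(np.uint8))
    for i in range(1,n):
        if st[i,4]>60: print(fn,'yel',st[i],ce[i])
E
python3 m.py top0 scene0
python3 - <<'E'
from h import *
for n in('top','scene'):
    p,d,c=load(n+'0')
    if n=='top': q=p[160:330,270:440];cv2.imwrite('pics/topc.png',cv2.resize(q,None,fx=3.5,fy=3.5,interpolation=cv2.INTER_CUBIC)[:,:,::-1])
    print(proj([[0.55,.1,0],[0,0,0]],c))
E
```

```text
top0 wood [ 55 109  20  18 136] [ 67.125      118.07352941]
top0 wood [ 292  169  125  139 1987] [363.61449421 236.35530951]
top0 wood [132 204   7  71 293] [134.94539249 244.84982935]
top0 wood [300 223  10  32 161] [303.7826087  241.22981366]
top0 wood [ 27 311  27  63 651] [ 40.34101382 342.26267281]
top0 yel [322 242  29  30 464] [334.49784483 257.66163793]
scene0 red [340 185  13  12  84] [[ 0.39580853 -0.11732518  0.006     ]]
scene0 wood [ 298    0  121   58 3339] [369.0952381   24.86373166]
scene0 wood [ 531    0  109   60 1637] [592.75381796  25.54551008]
scene0 wood [196 143  30  23 409] [210.70415648 153.81418093]
scene0 wood [280 185  59  19 384] [306.95833333 196.5546875 ]
scene0 wood [ 246  201  127   90 1952] [307.6875     250.73053279]
scene0 wood [439 376  50  45 363] [465.06336088 397.        ]
scene0 wood [608 382  32  68 993] [625.42698892 417.6878147 ]
scene0 yel [320 201  30  42 976] [334.4375     220.65061475]
[[295.82132023 249.32431622]
 [340.61129814 472.30011156]]
[[351.08416204 271.83494639]
 [480.2510359  155.77743684]]
```

View pics/topc.png

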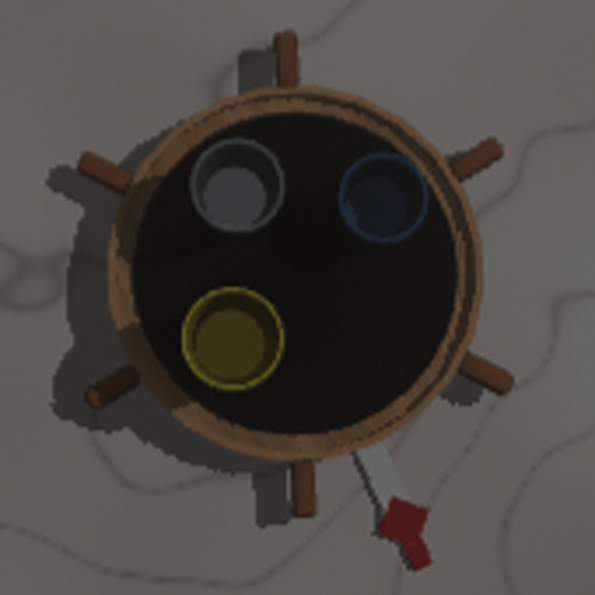

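```bash
python3 - <<'E'
from h import *
p,d,c=load('top0')
tip=np.array([[286,33],[500,147],[510,385],[304,515],[92,400],[83,157]])/3.5+[270,160]-.36
P=plane(tip,c,.036);C=P.mean(0);print(C,np.hypot(*(P-C)[:,:2].T))
A=np.degrees(np.arctan2(*(P-C)[:,1::-1].T));print(A, np.degrees(np.angle(np.exp(1j*np.radians(A*6)).mean()))/6)
# depth check
for u in tip: print(d[int(u[1]),int(u[0])])
hsv=cv2.cvtColor(p,cv2.COLOR_RGB2HSV).astype(int)
m=((hsv[...,0]<8)|(hsv[...,0]>172))&(hsv[...,1]>130)&(hsv[...,2]>50)
y,x=np.nonzero(m);k=(x>370)&(x<400)&(y>295)&(y<330);Q=plane(np.c_[x[k],y[k]],c,.006)
print(k.sum(),Q.mean(0)); v=Q.mean(0)-C; print('dir',np.degrees(np.arctan2(v[1],v[0])))
r=np.hypot(*(Q-C)[:,:2].T);a=np.degrees(np.arctan2(*(Q-C)[:,1::-1].T));print(r.min(),r.max(),[ (i,a[(r>i/1e3)&(r<i/1e3+.01)].mean()) for i in range(170,225,10)])
w,_=cv2.fitEllipse,0
# strip (white) direction
S=plane(np.array([[367,455],[378,450]])/3.5+[270,160]-.36,c,.005);print(S-C)
# yellow rim and bottom circles
rim=np.array([233,338])/3.5+[270,160]-.36; bot=np.array([230,342])/3.5+[270,160]-.36
for u,z in((rim,.119),(bot,.036)):
    Y=plane(u,c,z)[0]-C;print('yel',Y,np.hypot(*Y[:2]),np.degrees(np.arctan2(Y[1],Y[0])))
# same with scene image
p,d,c=load('scene0');cv2.imwrite('pics/scc.png',cv2.resize(p[170:300,235:390],None,fx=4,fy=4,interpolation=cv2.INTER_CUBIC)[:,:,::-1])
print(proj(C,c))
E
```

```text
[ 0.57437336 -0.04385398  0.036     ] [0.16804692 0.16780692 0.16785624 0.16824434 0.16705059 0.16856062]
[   1.10542842  -59.60537261 -119.06077821 -179.45345508  121.04507741
   60.50020581] 0.7551839761335639
1.4950547
1.4906163
1.4868083
1.4716476
1.4776133
1.4934297
163 [ 0.39325363 -0.11924548  0.006     ]
dir -157.40036733362138
0.17224466796303364 0.22414200367736944 [(170, np.float64(-157.4383966573377)), (180, np.float64(-157.52072538591247)), (190, np.float64(-157.3928143435653)), (200, np.float64(-157.2771692555232)), (210, np.float64(-157.35009240859867)), (220, np.float64(-157.29895332468845))]
[[-0.12808986 -0.04880436 -0.031     ]
 [-0.12473252 -0.05666588 -0.031     ]]
yel [-0.04915927  0.04698362  0.083     ] 0.06800069729290893 136.29634497866175
yel [-0.04787638  0.04697494  0.        ] 0.06707304032894881 135.54451032433397
[[307.68437992 230.86429178]]
```

View pics/scc.png

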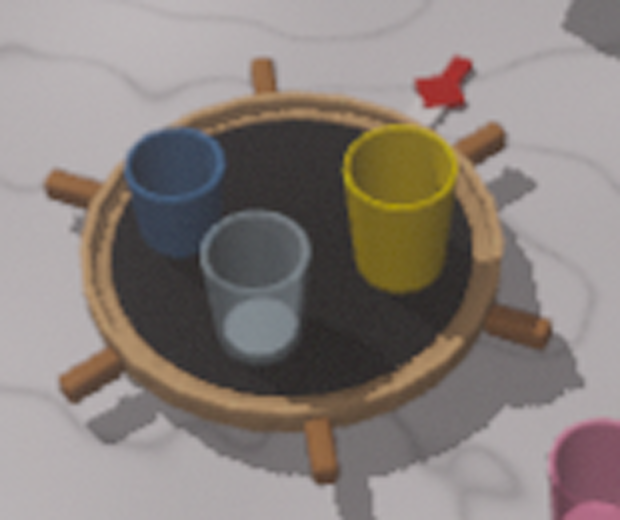

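Call:
{"api": "apply_moves", "payload": {
  "plan": "0.017 0.045 0 0 0 -0.044 -1;0.034 0.09 0 0 0 -0.088 -1;0.051 0.135 0 0 0 -0.132 -1;0.068 0.18 0 0 0 -0.176 -1;0.085 0.225 0 0 0 -0.22 -1"
}}

```text
clock: 0.6
ee_pos: [0.2869, -0.3646, 0.2419]
ee_rot: [-1.57, 0.0, 0.106]
ft_force: [1.3, -0.3, 0.3]
opening: 0.0118
```

Call:
{"api": "apply_moves", "payload": {
  "plan": "0.017 0.045 0 0 0 -0.044 -1;0.034 0.09 0 0 0 -0.088 -1;0.051 0.135 0 0 0 -0.132 -1;0.068 0.18 0 0 0 -0.176 -1;0.085 0.225 0 0 0 -0.22 -1"
}}

```text
clock: 1.1
ee_pos: [0.3718, -0.1396, 0.2423]
ee_rot: [-1.571, -0.0, -0.113]
ft_force: [1.4, -1.5, 0.6]
opening: -0.0001
```

Call:
{"api": "apply_moves", "payload": {
  "plan": "0.017 0.045 0 0 0 -0.044 -1;0.034 0.09 0 0 0 -0.088 -1;0.052 0.135 0 0 0 -0.132 -1;0.052 0.135 0 0 0 -0.133 -1;0.052 0.135 0 0 0 -0.133 -1"
}}

```text
clock: 1.6
ee_pos: [0.4236, -0.0056, 0.2418]
ee_rot: [-1.571, 0.001, -0.242]
ft_force: [-0.4, 0.2, -0.5]
opening: 0.0006
```

```bash
python3 - <<'E'
from h import *
s=sensors.observe();print(s['clock'],s['ee_pos'],s['ee_rot'],s['joint_positions'],s['ft_force'])
p,d,c=cap('wrist','w1');print(c['xyz'],c['rotation'])
E
```

```text
1.6 [ 0.42359673 -0.00558153  0.24180251] [-1.57145986e+00  1.41827310e-03 -2.41526554e-01] [ 3.73407361e-01  3.48117209e-02 -4.50093930e-01 -3.11969048e-04
 -1.08743195e+00 -2.18558457e+00] [-0.37242332  0.15044555 -0.5126509 ]
[0.34131345 0.01470969 0.37318127] [2.80919362e+00 5.69649198e-04 1.32936402e+00]
```

View pics/w1.png

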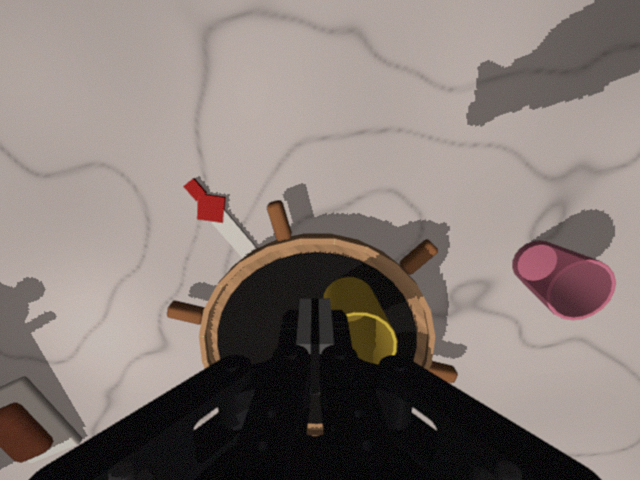

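Call:
{"api": "apply_moves", "payload": {
  "plan": "0 0 -0.04 0 0 0 -1;0 0 -0.08 0 0 0 -1;0 0 -0.12 0 0 0 -1;0 0 -0.14 0 0 0 -1;0 0 -0.15 0 0 0 -1"
}}

```text
clock: 2.15
ee_pos: [0.422, -0.0084, 0.0905]
ee_rot: [-1.573, 0.004, -0.247]
ft_force: [0.0, -0.4, -0.5]
opening: -0.0001
```

```bash
python3 - <<'E'
from h import *
p,d,c=cap('top','top1')
cv2.imwrite('pics/top1c.png',cv2.resize(p[160:330,270:440],None,fx=3.5,fy=3.5,interpolation=cv2.INTER_CUBIC)[:,:,::-1])
p,d,c=cap('scene','sc1')
cv2.imwrite('pics/sc1c.png',cv2.resize(p[140:300,235:435],None,fx=4,fy=4,interpolation=cv2.INTER_CUBIC)[:,:,::-1])
E
```

```text
(no output)
```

View pics/top1c.png

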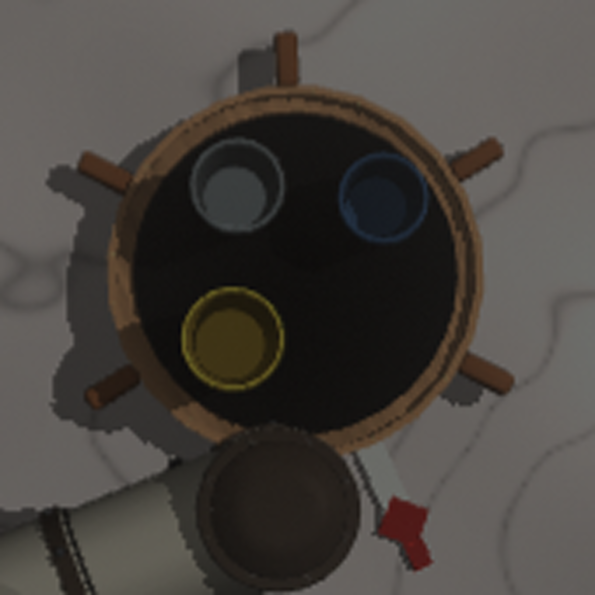

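View pics/sc1c.png

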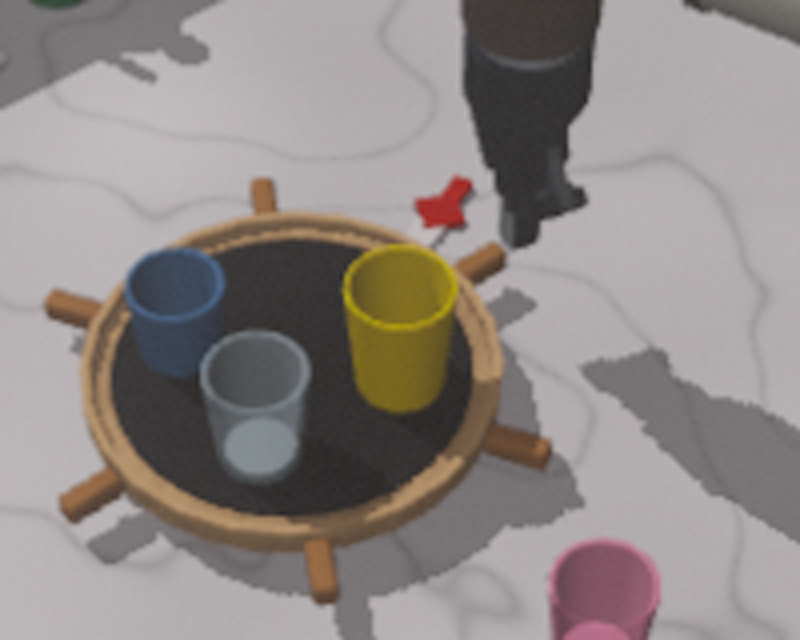

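```bash
python3 - <<'E'
from h import *
p,d,c=load('sc1')
print(proj([[.422,-.008,z] for z in(.05,.0675,.08,.09)],c), d[195:202,363:368])
r=rays([[364,198]],c)[0];print(np.array(c['xyz'])+r*d[198,364], np.array(c['xyz'])+r*d[196,364])
E
```

```text
[[364.71870403 208.07753665]
 [364.99262158 203.34209736]
 [365.19097697 199.90964576]
 [365.35130899 197.13312831]] [[1.5028671 1.5049353 1.4849235 1.4810357 1.4668721]
 [1.5157093 1.5026757 1.5091087 1.5169197 1.5174006]
 [1.5228906 1.516383  1.5102223 1.5163544 1.5159369]
 [1.5255396 1.507792  1.5231378 1.5125428 1.519301 ]
 [1.5214177 1.5163546 1.5200474 1.5224588 1.5238383]
 [1.5246582 1.5212207 1.5198282 1.5257133 1.5241501]
 [1.5271785 1.5200634 1.5268263 1.6437356 1.6436919]]
[0.43701845 0.0041363  0.10659876] [0.43936593 0.00679367 0.11031529]
```

Call:
{"api": "apply_moves", "payload": {
  "plan": "0 0 0 0 0 0 -1;0.001 0.002 0 0 0 0 -1"
}}

```text
clock: 2.45
ee_pos: [0.4257, -0.0045, 0.0936]
ee_rot: [-1.569, -0.003, -0.245]
ft_force: [-0.0, 0.1, 0.5]
opening: -0.0002
```

Call:
{"api": "apply_moves", "payload": {
  "plan": "0 0 -0.02 0 0 0 -1;0 0 -0.04 0 0 0 -1;0 0 -0.055 0 0 0 -1;0 0 -0.063 0 0 0 -1;0 0 -0.063 0 0 0 -1"
}}

```text
clock: 2.95
ee_pos: [0.4249, -0.0044, 0.0292]
ee_rot: [-1.571, 0.0, -0.244]
ft_force: [-0.2, -0.5, 0.2]
opening: 0.0005
```

```bash
cat > path.py <<'E'
from h import *
import sys
# arc waypoints: from current commanded (given) to target finger angles
C=np.array([.5744,-.0439])
s=sensors.observe();print(s['clock'],s['ee_pos'],s['ee_rot'],s['ft_force'])
e=s['ee_pos'];v=e[:2]-C;print('r',np.hypot(*v),'ang',np.degrees(np.arctan2(v[1],v[0]))%360)
p0=np.array([.4247,-.004]);y0=-.242
if len(sys.argv)>1:
  A=np.array(eval(sys.argv[1]),float);P=C+.155*np.c_[np.cos(np.radians(A)),np.sin(np.radians(A))]
  yaw=np.radians(A-180)
  prev=p0;py=y0
  for i,(a,p,y) in enumerate(zip(A,P,yaw)):
    print(round(a,1),np.round(p-prev,4),round(y-py,3))
    if i%5==4: prev=p;py=y
E
python3 path.py "[167+2.25*i for i in range(1,36)]"
```

```text
2.95 [ 0.42492766 -0.00439479  0.02921986] [-1.57106707e+00  3.47963549e-04 -2.44031957e-01] [-0.21528986 -0.53203418  0.19662245]
r 0.1546047889590177 ang 165.19537194946977
169.2 [-0.0026 -0.011 ] 0.054
171.5 [-0.0036 -0.017 ] 0.094
173.8 [-0.0044 -0.023 ] 0.133
176.0 [-0.0049 -0.0291] 0.172
178.2 [-0.0052 -0.0352] 0.211
180.5 [-0.0001 -0.0061] 0.039
182.8 [ 0.0001 -0.0122] 0.079
185.0 [ 0.0005 -0.0182] 0.118
187.2 [ 0.0012 -0.0243] 0.157
189.5 [ 0.0021 -0.0303] 0.196
191.8 [ 0.0011 -0.006 ] 0.039
194.0 [ 0.0025 -0.0119] 0.079
196.2 [ 0.0041 -0.0178] 0.118
198.5 [ 0.0059 -0.0236] 0.157
200.8 [ 0.0079 -0.0293] 0.196
203.0 [ 0.0023 -0.0056] 0.039
205.2 [ 0.0048 -0.0112] 0.079
207.5 [ 0.0075 -0.0167] 0.118
209.8 [ 0.0104 -0.022 ] 0.157
212.0 [ 0.0135 -0.0272] 0.196
214.2 [ 0.0033 -0.0051] 0.039
216.5 [ 0.0068 -0.0101] 0.079
218.8 [ 0.0106 -0.0149] 0.118
221.0 [ 0.0145 -0.0196] 0.157
223.2 [ 0.0185 -0.0241] 0.196
225.5 [ 0.0043 -0.0044] 0.039
227.8 [ 0.0087 -0.0085] 0.079
230.0 [ 0.0133 -0.0125] 0.118
232.2 [ 0.018  -0.0164] 0.157
234.5 [ 0.0229 -0.02  ] 0.196
236.8 [ 0.005  -0.0034] 0.039
239.0 [ 0.0102 -0.0067] 0.079
241.2 [ 0.0155 -0.0097] 0.118
243.5 [ 0.0208 -0.0125] 0.157
245.8 [ 0.0263 -0.0151] 0.196
```

Call:
{"api": "apply_moves", "payload": {
  "plan": "-0.0015 -0.006 0 0 0 0.025 -1;-0.0025 -0.011 0 0 0 0.054 -1;-0.003 -0.014 0 0 0 0.074 -1;-0.0036 -0.017 0 0 0 0.094 -1;-0.004 -0.02 0 0 0 0.113 -1"
}}

```text
clock: 3.45
ee_pos: [0.4216, -0.0244, 0.0299]
ee_rot: [-1.57, -0.002, -0.13]
ft_force: [-0.1, 0.9, -0.1]
opening: -0.0004
```

Call:
{"api": "apply_moves", "payload": {
  "plan": "-0.0004 -0.003 0 0 0 0.02 -1;-0.0007 -0.006 0 0 0 0.039 -1;-0.0009 -0.009 0 0 0 0.059 -1;-0.0011 -0.012 0 0 0 0.079 -1;-0.0012 -0.0152 0 0 0 0.098 -1"
}}

```text
clock: 3.95
ee_pos: [0.4196, -0.0399, 0.0293]
ee_rot: [-1.571, 0.0, -0.032]
ft_force: [1.1, 1.3, 0.3]
opening: -0.0001
```

```bash
python3 path.py; python3 - <<'E'
from h import *
p,d,c=cap('top','top2')
cv2.imwrite('pics/top2c.png',cv2.resize(p[160:330,270:440],None,fx=3.5,fy=3.5,interpolation=cv2.INTER_CUBIC)[:,:,::-1])
E
```

```text
3.95 [ 0.41964945 -0.03993648  0.02927618] [-1.57080419e+00  9.75988881e-06 -3.15959880e-02] [1.10150342 1.33743222 0.29093509]
r 0.15480129682581567 ang 178.53284195194462
```

View pics/top2c.png

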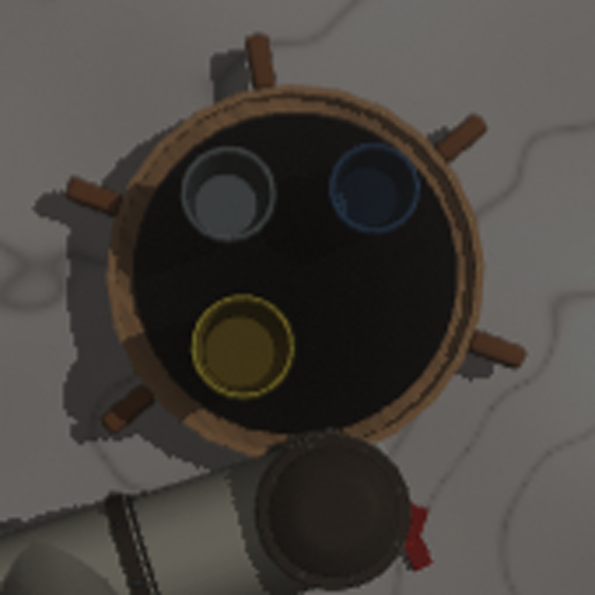

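Call:
{"api": "apply_moves", "payload": {
  "plan": "-0.0001 -0.0061 0 0 0 0.039 -1;0.0001 -0.0122 0 0 0 0.079 -1;0.0005 -0.0182 0 0 0 0.118 -1;0.0012 -0.0243 0 0 0 0.157 -1;0.0021 -0.0303 0 0 0 0.196 -1"
}}

```text
clock: 4.5
ee_pos: [0.4216, -0.0703, 0.0292]
ee_rot: [-1.571, 0.0, 0.165]
ft_force: [0.3, 1.6, -0.5]
opening: 0.0003
```

Call:
{"api": "apply_moves", "payload": {
  "plan": "0.0011 -0.006 0 0 0 0.039 -1;0.0025 -0.0119 0 0 0 0.079 -1;0.0041 -0.0178 0 0 0 0.118 -1;0.0059 -0.0236 0 0 0 0.157 -1;0.0079 -0.0293 0 0 0 0.196 -1"
}}

```text
clock: 5.0
ee_pos: [0.4293, -0.0996, 0.0292]
ee_rot: [-1.571, 0.001, 0.361]
ft_force: [-0.2, 0.4, 0.4]
opening: -0.0002
```

```bash
python3 path.py; python3 - <<'E'
from h import *
p,d,c=cap('top','top3')
cv2.imwrite('pics/top3c.png',cv2.resize(p[160:330,270:440],None,fx=3.5,fy=3.5,interpolation=cv2.INTER_CUBIC)[:,:,::-1])
E
```

```text
5.0 [ 0.42933997 -0.09959507  0.02916203] [-1.57052293e+00  7.28923614e-04  3.60500567e-01] [-0.17825643  0.44490717  0.42498891]
r 0.15538453565807628 ang 201.00404096748576
```

View pics/top3c.png

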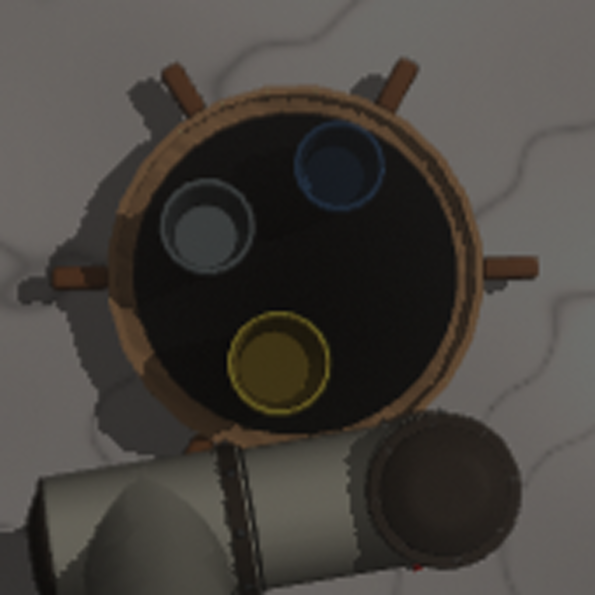

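Call:
{"api": "apply_moves", "payload": {
  "plan": "0.0023 -0.0056 0 0 0 0.039 -1;0.0048 -0.0112 0 0 0 0.079 -1;0.0075 -0.0167 0 0 0 0.118 -1;0.0104 -0.022 0 0 0 0.157 -1;0.0135 -0.0272 0 0 0 0.196 -1"
}}

```text
clock: 5.55
ee_pos: [0.4427, -0.1266, 0.0291]
ee_rot: [-1.57, 0.001, 0.556]
ft_force: [-0.4, -0.2, 0.1]
opening: 0.0002
```

Call:
{"api": "apply_moves", "payload": {
  "plan": "0.0033 -0.0051 0 0 0 0.039 -1;0.0068 -0.0101 0 0 0 0.079 -1;0.0106 -0.0149 0 0 0 0.118 -1;0.0145 -0.0196 0 0 0 0.157 -1;0.0185 -0.0241 0 0 0 0.196 -1"
}}

```text
clock: 6.05
ee_pos: [0.461, -0.1507, 0.029]
ee_rot: [-1.57, 0.001, 0.752]
ft_force: [0.2, 0.8, -0.1]
opening: 0.0004
```

```bash
python3 path.py; python3 - <<'E'
from h import *
p,d,c=cap('top','top4')
cv2.imwrite('pics/top4c.png',cv2.resize(p[160:330,270:440],None,fx=3.5,fy=3.5,interpolation=cv2.INTER_CUBIC)[:,:,::-1])
E
```

```text
6.05 [ 0.46101884 -0.15066912  0.02902736] [-1.56959115e+00  1.04332836e-03  7.51597444e-01] [ 0.23151385  0.82294644 -0.08352648]
r 0.15573995590163214 ang 223.2796828213513
```

View pics/top4c.png

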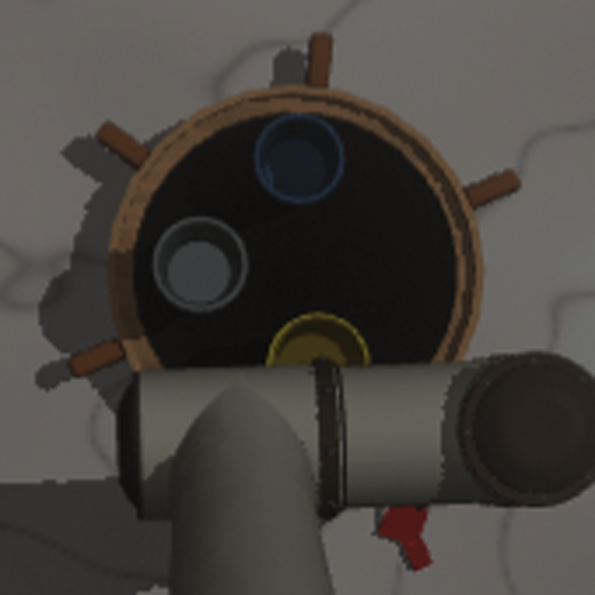

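```bash
python3 - <<'E'
from h import *
p,d,c=load('top4')
tip=np.array([[320,34],[518,180],[102,126],[72,367]])/3.5+[270,160]-.36
P=plane(tip,c,.036)[:,:2]-[.5744,-.0439];a=np.degrees(np.arctan2(P[:,1],P[:,0]));print(a,a%60,np.hypot(*P.T))
E
```

```text
[ -7.01985831 -68.58389154  51.87649495 111.94885822] [52.98014169 51.41610846 51.87649495 51.94885822] [0.16814764 0.16823323 0.16929554 0.1688615 ]
```

Call:
{"api": "apply_moves", "payload": {
  "plan": "0.0043 -0.0044 0 0 0 0.039 -1;0.0087 -0.0085 0 0 0 0.079 -1;0.0133 -0.0125 0 0 0 0.118 -1;0.018 -0.0164 0 0 0 0.157 -1;0.0215 -0.019 0 0 0 0.185 -1"
}}

```text
clock: 6.6
ee_pos: [0.4824, -0.1696, 0.0289]
ee_rot: [-1.569, 0.001, 0.936]
ft_force: [-1.3, 0.5, 0.3]
opening: -0.0003
```

Call:
{"api": "apply_moves", "payload": {
  "plan": "0.002 -0.0014 0 0 0 0.017 -1;0.0034 -0.0025 0 0 0 0.03 -1;0.0045 -0.0033 0 0 0 0.04 -1;0.0055 -0.0038 0 0 0 0.045 -1;0.0062 -0.0042 0 0 0 0.05 -1"
}}

```text
clock: 7.1
ee_pos: [0.4891, -0.1738, 0.0292]
ee_rot: [-1.57, 0.0, 0.986]
ft_force: [-0.7, 0.6, -1.0]
opening: -0.0003
```

```bash
python3 path.py; python3 - <<'E'
from h import *
p,d,c=cap('top','top5')
cv2.imwrite('pics/top5c.png',cv2.resize(p[160:330,270:440],None,fx=3.5,fy=3.5,interpolation=cv2.INTER_CUBIC)[:,:,::-1])
p,d,c=cap('scene','sc5')
cv2.imwrite('pics/sc5c.png',cv2.resize(p[140:300,235:435],None,fx=4,fy=4,interpolation=cv2.INTER_CUBIC)[:,:,::-1])
E
```

```text
7.1 [ 0.4890504  -0.1738135   0.02922582] [-1.57024936e+00  3.17035585e-04  9.85853038e-01] [-0.66415893  0.57004462 -0.97132869]
r 0.1554415394931457 ang 236.69618596557797
```

View pics/top5c.png

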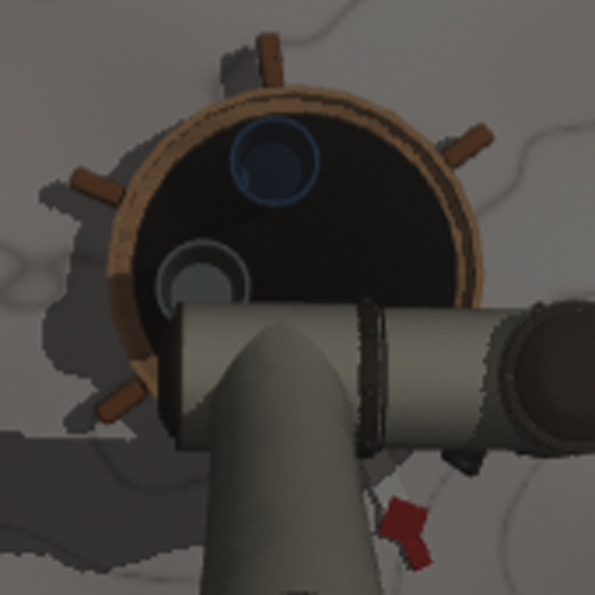

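View pics/sc5c.png

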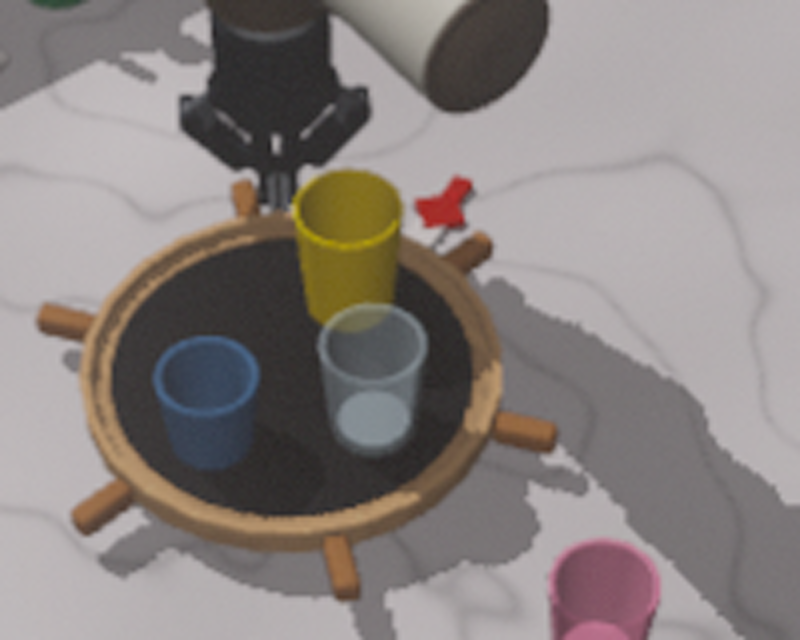

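```bash
cat > tip.py <<'E'
from h import *
def ang(fn,t):
    p,d,c=load(fn);P=plane(np.array(t)/3.5+[270,160]-.36,c,.036)[:,:2]-[.5744,-.0439]
    a=np.degrees(np.arctan2(P[:,1],P[:,0]));print(fn,a%60)
E
python3 - <<'E'
from tip import *
ang('top5',[[269,34],[489,129],[74,176],[99,415]])
# yellow rim in scene
for fn in('scene0','sc5'):
    p,d,c=load(fn)
    hsv=cv2.cvtColor(p,cv2.COLOR_RGB2HSV).astype(int);m=((hsv[...,0]>20)&(hsv[...,0]<34)&(hsv[...,1]>120)&(hsv[...,2]>50)).astype(np.uint8)
    n,l,st,ce=cv2.connectedComponentsWithStats(m);i=1+st[1:,4].argmax();print(st[i])
    ct=max(cv2.findContours((l==i).astype(np.uint8),0,cv2.CHAIN_APPROX_NONE)[0],key=len)[:,0]
    # upper outline: rim far edge + sides; fit circle in rim plane
    x0,x1=ct[:,0].min(),ct[:,0].max()
    k=ct[:,1]<st[i,1]+12
    Q=plane(ct[k],c,.119)[:,:2]
    A=np.c_[2*Q,np.ones(len(Q))];s=np.linalg.lstsq(A,(Q**2).sum(1),rcond=None)[0]
    v=s[:2]-[.5744,-.0439];print('rim',s[:2],np.sqrt(s[2]+s[:2]@s[:2]),np.hypot(*v),np.degrees(np.arctan2(v[1],v[0]))%360)
E
```

```text
top5 [5.19436222 5.4231915  5.51756219 4.89834243]
[320 201  30  42 976]
rim [0.52724522 0.00398829] 0.0332514351512938 0.06720760157567042 134.55782056129345
[308 183  27  38 813]
rim [ 0.51506241 -0.06541237] 0.03200320655479037 0.06311680938252648 199.9277126939533
```

Call:
{"api": "apply_moves", "payload": {
  "plan": "0.001 -0.0007 0 0 0 0.008 -1;0.002 -0.0013 0 0 0 0.016 -1;0.003 -0.0019 0 0 0 0.024 -1;0.0038 -0.0024 0 0 0 0.03 -1;0.0042 -0.0026 0 0 0 0.032 -1"
}}

```text
clock: 7.7
ee_pos: [0.4936, -0.1765, 0.0293]
ee_rot: [-1.571, -0.0, 1.018]
ft_force: [-1.5, -0.9, -0.8]
opening: 0.0003
```

Call:
{"api": "apply_moves", "payload": {
  "plan": "0 0 0 0 0 0 -1;-0.003 0.002 0 0 0 0 -1;-0.006 0.004 0 0 0 0 -1;-0.008 0.005 0 0 0 0 -1;-0.008 0.005 0.005 0 0 0 -1"
}}

```text
clock: 8.2
ee_pos: [0.4847, -0.1711, 0.034]
ee_rot: [-1.569, 0.001, 1.018]
ft_force: [-0.4, -0.9, -0.1]
opening: -0.0003
```

```bash
python3 path.py
```

```text
8.2 [ 0.48467177 -0.17113665  0.03404406] [-1.56933290e+00  6.77396592e-04  1.01787580e+00] [-0.38756889 -0.85480465 -0.05911363]
r 0.15569302821969244 ang 234.80822539847009
```

Now lift, and back off to the right for a clear view.

Call:
{"api": "apply_moves", "payload": {
  "plan": "0 0 0.03 0 0 0 -1;0 0 0.07 0 0 0 -1;0 0 0.11 0 0 0 -1;0 0 0.15 0 0 0 -1;0 0 0.18 0 0 0 -1"
}}

```text
clock: 8.7
ee_pos: [0.4861, -0.1715, 0.2178]
ee_rot: [-1.575, -0.002, 1.018]
ft_force: [0.8, -0.2, -0.4]
opening: 0.0002
```

Call:
{"api": "apply_moves", "payload": {
  "plan": "-0.02 -0.04 0 0 0 0 -1;-0.04 -0.08 0 0 0 0 -1;-0.06 -0.12 0 0 0 0 -1;-0.08 -0.16 0 0 0 0 -1;-0.1 -0.2 0 0 0 0 -1"
}}

```text
clock: 9.2
ee_pos: [0.3846, -0.3728, 0.215]
ee_rot: [-1.572, 0.0, 1.018]
ft_force: [0.9, -0.3, -0.0]
opening: 0.0003
```

```bash
python3 - <<'E'
from h import *
p,d,c=cap('top','top6')
cv2.imwrite('pics/top6c.png',cv2.resize(p[160:330,270:440],None,fx=3.5,fy=3.5,interpolation=cv2.INTER_CUBIC)[:,:,::-1])
p,d,c=cap('scene','sc6')
cv2.imwrite('pics/sc6c.png',cv2.resize(p[140:300,235:435],None,fx=4,fy=4,interpolation=cv2.INTER_CUBIC)[:,:,::-1])
E
```

```text
(no output)
```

View pics/top6c.png

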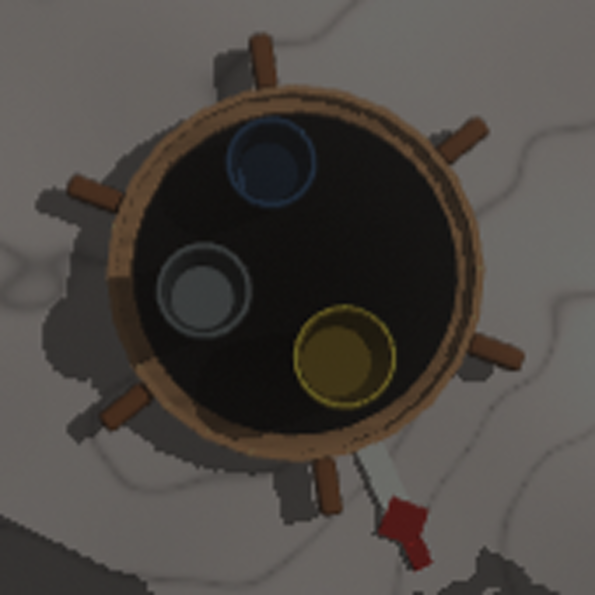

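View pics/sc6c.png

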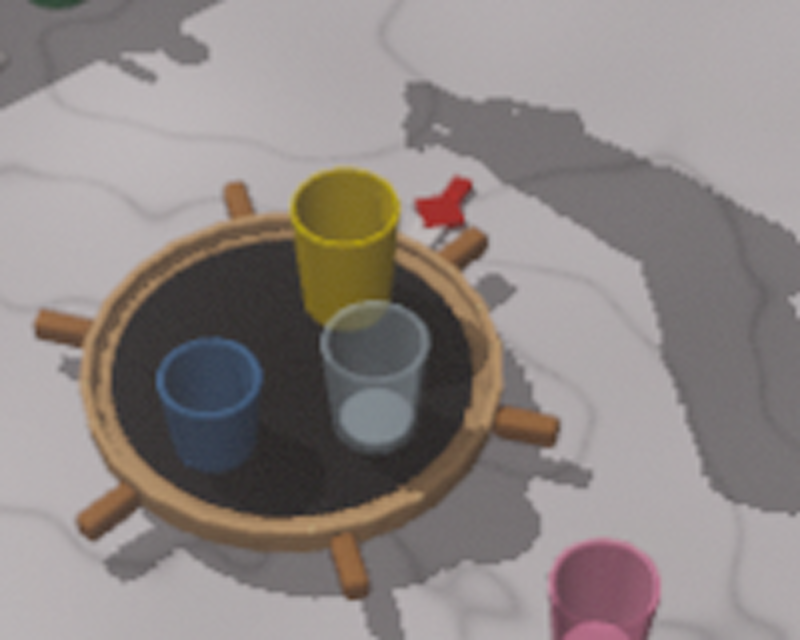

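```bash
cat > rim.py <<'E'
from h import *
import sys
from scipy.optimize import least_squares
def circ(Q):
    f=least_squares(lambda s:np.hypot(*(Q-s[:2]).T)-s[2],[*Q.mean(0),.034],loss='soft_l1',f_scale=.001);return f.x
def run(fn,C=np.array([.5744,-.0439])):
    p,d,c=load(fn)
    hsv=cv2.cvtColor(p,cv2.COLOR_RGB2HSV).astype(int);m=((hsv[...,0]>20)&(hsv[...,0]<34)&(hsv[...,1]>90)&(hsv[...,2]>35)).astype(np.uint8)
    n,l,st,ce=cv2.connectedComponentsWithStats(m);i=1+st[1:,4].argmax()
    ct=max(cv2.findContours((l==i).astype(np.uint8),0,cv2.CHAIN_APPROX_NONE)[0],key=len)[:,0]
    if fn[0]=='s': ct=ct[ct[:,1]<st[i,1]+12]
    s=circ(plane(ct,c,.119)[:,:2]);v=s[:2]-C
    print(fn,'rim',s,np.hypot(*v),np.degrees(np.arctan2(v[1],v[0]))%360)
for f in sys.argv[1:]: run(f)
E
python3 rim.py top0 scene0 top6 sc6 top1 top2 top3
python3 - <<'E'
from tip import *
ang('top6',[[261,34],[483,124],[522,360],[329,513],[104,422],[71,183]])
p,d,c=load('top6')
hsv=cv2.cvtColor(p,cv2.COLOR_RGB2HSV).astype(int)
# carousel centre from lip outer edge: dark mat circle z=.034
v=hsv[...,2];m=((v<40)).astype(np.uint8)[160:330,270:440]
C=np.array([.5744,-.0439])
for f in('scene0',):
    p,d,c=load(f)
    h=cv2.cvtColor(p,cv2.COLOR_RGB2HSV).astype(int);m=((h[...,0]<6)|(h[...,0]>174))&(h[...,1]>130)&(h[...,2]>80)
    y,x=np.nonzero(m);k=(x>330)&(x<360)&(y>175)&(y<205);Q=plane(np.c_[x[k],y[k]],c,.006).mean(0);w=Q[:2]-C
    print('red scene',Q,np.degrees(np.arctan2(w[1],w[0]))%360)
    # scene tabs tips crop scale4 offset (235,170)
    t=np.array([[262,60],[500,130],[545,333],[324,474],[66,388],[50,181]])/4+[235,170]-.375
    P=plane(t,c,.034);print('scene tab centre',P.mean(0),np.hypot(*(P-P.mean(0))[:,:2].T))
E
```

```text
top0 rim [0.52474561 0.00363307 0.03317118] 0.06873827975438865 136.25040098142344
scene0 rim [0.52729729 0.00423697 0.03360207] 0.06734858886542684 134.3778180577521
top6 rim [ 0.511545   -0.06939581  0.03315008] 0.06782910333861694 202.0788994616807
sc6 rim [ 0.51428422 -0.0679507   0.03251062] 0.06474830911405234 201.80501464946806
top1 rim [0.52474561 0.00363307 0.03317118] 0.06873827975438865 136.25040098142344
top2 rim [ 0.5196081  -0.00276384  0.03319216] 0.06851522500308412 143.10185050767143
top3 rim [ 0.50824377 -0.02639695  0.03327196] 0.06843247016915063 165.18072090831248
top6 [7.0869078  7.24265931 7.51653774 6.42843384 6.91270946 7.32884554]
red scene [ 0.39597588 -0.11757671  0.006     ] 202.43721022221766
scene tab centre [ 0.57805854 -0.03994402  0.034     ] [0.1702024  0.16865291 0.16686643 0.16821739 0.16761928 0.16665709]
```

```bash
python3 - <<'E'
import numpy as np
from scipy.optimize import least_squares
P=np.array([[.52474561,.00363307],[.5196081,-.00276384],[.50824377,-.02639695],[.511545,-.06939581]])
# radius constrained 66ish? free
for r in(None,.066,.068):
    f=least_squares(lambda s:np.hypot(*(P-s[:2]).T)-(s[2] if r is None else r),[.574,-.044,.067]);C=f.x[:2]
    v=P-C;print(r,f.x,np.degrees(np.arctan2(v[:,1],v[:,0]))%360,f.fun*1e3)
# two-pose with known rotation 66.3: centre
a,b=P[0],P[-1];m=(a+b)/2;d=b-a;n=np.array([d[1],-d[0]])
for th in(65.8,66.3,66.8):
    for s in(1,-1):
        C=m+s*n/2/np.tan(np.radians(th/2));v=b-C
        print(th,C,np.hypot(*v),np.degrees(np.arctan2(v[1],v[0]))%360)
E
python3 - <<'E'
import sys;sys.path.insert(0,'.')
import os;os.chdir('.')
from h import *
# strip + arrow axis in top6: red principal axis, per-radius
p,d,c=load('top6');print(proj([[.5744,-.0439,.006]],c))
hsv=cv2.cvtColor(p,cv2.COLOR_RGB2HSV).astype(int)
m=((hsv[...,0]<8)|(hsv[...,0]>172))&(hsv[...,1]>110)&(hsv[...,2]>45)
y,x=np.nonzero(m);k=(x>370)&(x<400)&(y>295)&(y<330);Q=plane(np.c_[x[k],y[k]],c,.006)[:,:2]
_,_,V=np.linalg.svd(Q-Q.mean(0));print(Q.mean(0),np.degrees(np.arctan2(V[0,1],V[0,0]))%180, k.sum())
for Cc in([.5744,-.0439],[.5735,-.0445],[.575,-.043]):
    w=Q.mean(0)-Cc;print(np.degrees(np.arctan2(w[1],w[0]))%360)
E
```

```text
None [ 0.57398379 -0.04304856  0.06777709] [136.52674364 143.46677047 165.78621861 202.87825089] [ 0.07254396 -0.10453847  0.03903144 -0.00703618]
0.066 [ 0.57202293 -0.04271103  0.067     ] [135.57110865 142.6876988  165.65195008 203.80859205] [ 0.20363121 -0.09785567 -0.16740327  0.10338786]
0.068 [ 0.57422897 -0.0430907   0.067     ] [136.64301481 143.56136587 165.80250931 202.76518846] [ 0.05669418 -0.10526424  0.06414701 -0.02030262]
65.8 [ 0.46170257 -0.02267885] 0.06831355336207123 316.8539222974442
65.8 [ 0.57458804 -0.04308389] 0.06831355336207118 202.65392229744424
66.3 [ 0.46223897 -0.02277581] 0.06785653080720912 316.6039222974442
66.3 [ 0.57405164 -0.04298693] 0.06785653080720917 202.90392229744418
66.8 [ 0.46276825 -0.02287148] 0.06740685744225958 316.3539222974442
66.8 [ 0.57352236 -0.04289126] 0.06740685744225952 203.1539222974442
[[353.63076642 238.25398328]]
[ 0.39346689 -0.11904947] 22.57083015455504 173
202.55525866737221
202.49383709730765
202.73021947781925
```

```bash
python3 - <<'E'
from h import *
a=load('top0')[0].astype(int)
p,d,c=cap('top','top7');b6=load('top6')[0].astype(int)
print('6v7 max diff carousel',np.abs(p.astype(int)-b6)[160:300,280:430].mean())
# bystanders hue/chroma based diff, left area
print('left diff',(np.abs(p.astype(int)-a).max(2)[100:390,0:285]>25).sum(), 'right', (np.abs(p.astype(int)-a).max(2)[90:280,430:600]>25).sum())
s=sensors.observe();print(s['clock'],s['ee_pos'],s['ft_force'],np.abs(s['qd']).max())
E
python3 rim.py top7
python3 -c "
from plant import ticket;print(ticket.finish_job())"
```

```text
6v7 max diff carousel 0.4251111111111111
left diff 3359 right 1003
9.35 [ 0.38409954 -0.37323161  0.21444932] [-0.41445361  0.75895856 -0.29770871] 0.056612313932435834
top7 rim [ 0.511545   -0.06939581  0.03315008] 0.06782910333861694 202.0788994616807
the job is handed in; nothing more can be done
None
```

```bash
ls pics | head -50
```

```text
sc1.npz
sc1.png
sc1c.png
sc5.npz
sc5.png
sc5c.png
sc6.npz
sc6.png
sc6c.png
scc.png
scene0.npz
scene0.png
top0.npz
top0.png
top1.npz
top1.png
top1c.png
top2.npz
top2.png
top2c.png
top3.npz
top3.png
top3c.png
top4.npz
top4.png
top4c.png
top5.npz
top5.png
top5c.png
top6.npz
top6.png
top6c.png
top7.npz
top7.png
topc.png
w1.npz
w1.png
```

View pics/top7.png

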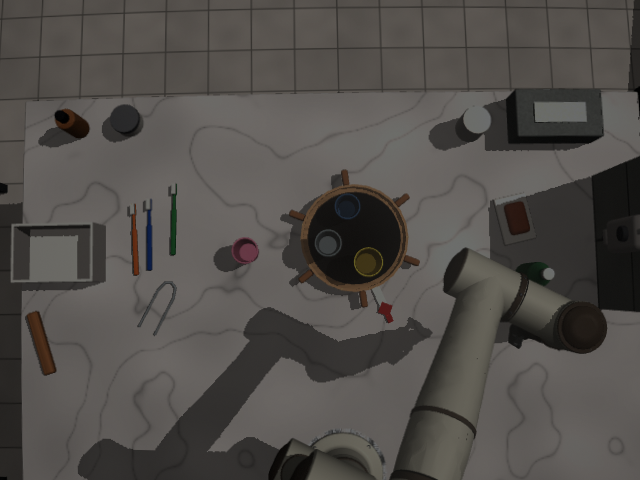

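I pushed one finger tab with the closed fingertips and turned the carousel about 66° anticlockwise. I then backed off, lifted clear and handed the job in at 9.35 s.

- **Alignment:** in the overhead camera the tumbler is at 202.1–202.9°, depending on how the axis is estimated. The red mark is at about 202.5°. The side camera gives 201.8° for the tumbler and 202.4° for the mark. The spread is about 0.6° at most, under 1 mm at the tumbler.
- **At rest:** the tumbler's rim measured the same in the last two overhead pictures.
- **Things on the carousel:** the tumbler, jar and pot stood upright in their places in the last pictures.
- **Forces:** the highest force reading I saw was under 2 N.
- **Bystanders:** my picture-difference check did show changed pixels (about 3,360 left of the carousel, 1,000 to its right). I handed in before looking into it. In the last overhead picture, viewed afterwards, everything on the shelf is where it was. The changes are probably the arm and its shadow, but I did not trace them pixel by pixel.

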